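Rock a tight tuner module out of an open receiver

TASK

The receiver's cover is off and its taller plug-in module has to come out, but its two plugs sit tight and a straight pull only lifts the whole receiver off the bench. Grip the taller module and rock it from side to side, leaning it about five degrees (never more than ten) towards one plug and then the other, so that the two plugs work up in turn until both are free; the receiver stays standing where it is on the bench, the lower module stays plugged in, and nothing else on the bench is disturbed. Finish while still holding the module in the gripper, level and still, just clear above its own sockets (about 15 mm between plug tips and socket tops), for the sockets to be looked at.

Things in the scene. Friction and masses are not known exactly. Their poses are not given: they have to be found in the camera images.
- receiver: microphone receiver, cover off: dark open-topped steel case 180 mm (x) by 216 mm (y), walls 54 mm high, 1.8 kg, standing loose on four rubber feet on a 3 mm foam sheet (sheet top at z = 0.003). Not fastened: some 12 N up on a module tips it up. Origin: centre of its underside, foot level; x to the rear panel (brass aerial jacks), y to its left, z up. Circuit board top 11.6 mm above the origin
- front_bay (a point): centre of the front module bay, level with the socket tops: 36 mm in front (-x) of the receiver's origin, 21.6 mm above it. A bay is two black pin sockets at y = -20 and +20 mm, each 12.2 mm (y) by 28.8 mm (x), 10 mm high. Within 70 mm (y) either side of a bay's centre only flat chips under 3 mm lie on the board; beyond stand power and audio parts
- rear_bay (a point): centre of the rear module bay, like the front one, 36 mm behind (+x) the receiver's origin
- tuner_module: the TALLER of the two bright metal plug-in modules, in either bay: a can 36 mm (x) by 56 mm (y) by 32 mm high, 90 to 145 g, paper label and four adjusters on top. Origin: centre of the can's underside, which rests on the socket tops when home; axes then as the receiver's. May be gripped over its 56 mm length (a lean is then in the plane of the fingers) or its 36 mm width; a firm grip does it no harm
- tuner_module_left (a point): underside of the taller module over its left plug (y = +20 mm in the module's frame). Each plug is black, 24 mm (x) by 4 mm (y), and sticks 9 mm down into its socket, where sprung strips grip both faces: it holds with about 9 to 12 N up or down, at any depth, until its tip leaves the socket top. Both plugs together hold harder than the receiver stays down; one plug alone does not
- tuner_module_right (a point): underside of the taller module over its right plug (y = -20 mm in the module's frame). The sockets let the module lean about its x axis, one plug moving while the other stays as the pivot; its can's ends overhang the sockets by 2 mm
- output_module: the LOWER plug-in module, in the other bay: same footprint and plugs, can only 18 mm high; origin at the centre of the can's underside. It stays plugged in
- screwdriver: black-handled screwdriver, 190 mm long, 26 mm thick, lying beside the receiver's left side; origin under its middle, x along the shaft
- screw_dish: round steel dish of case screws, 84 mm across, 24 mm high, beside the receiver's right side; origin at the centre of its underside
- microphone: grey hand microphone lying on two six-sided rubber rings, 250 mm long, 62 mm across the rings; origin on the sheet under its middle, x towards the mesh head
- aerial_a: black whip aerial lying on the sheet, 218 mm long, 15 mm thick; origin under its middle, x towards the tip
- aerial_b: a second aerial like aerial_a
- tape_roll: roll of brown packing tape standing on its flat side, 104 mm across, 48 mm high; origin at the centre of its underside
- rack_bracket: dark L-shaped rack bracket, 60 x 44 mm, 32 mm high; origin under its middle
Things that resemble listed ones, but are neither listed nor needed, are in the scene too. What is shaped like the tuner_module but purple is not meant. What is shaped like the output_module but purple is not meant.

How it is judged:
On the way, in this order (a step that is already met when the one before it is completed fails the run):
1. the module leans over (more than 2.3 degrees) with one plug still home (raised less than 2 mm) (angle between tuner_module's own z axis and vertical above 0.04 rad and z of any of tuner_module_left, tuner_module_right in the frame of receiver below 0.0236 m), for 0.04 s.
2. it is rocked back through level (within 1.7 degrees), both plugs raised more than 2 mm and still in their sockets (angle between tuner_module's own z axis and vertical below 0.03 rad and z of tuner_module_left in the frame of receiver between 0.0236 and 0.0306 m and z of tuner_module_right in the frame of receiver between 0.0236 and 0.0306 m), for 0.02 s.
3. it leans again (more than 2.3 degrees), a plug still in its socket (angle between tuner_module's own z axis and vertical above 0.04 rad and z of any of tuner_module_left, tuner_module_right in the frame of receiver below 0.0306 m), for 0.02 s.
At the end, for the whole second after the job is handed in: the taller module is held still in the fingers, level within 7 degrees, plug tips 4 to 35 mm above the socket tops, within 60 mm of where it sat, touching nothing of the receiver; the receiver stands flat within 40 mm of its start; the lower module is still plugged in (z of tuner_module_left in the frame of receiver between 0.0346 and 0.0656 m and z of tuner_module_right in the frame of receiver between 0.0346 and 0.0656 m and angle between tuner_module's own z axis and vertical below 0.12 rad and distance of tuner_module from where it was at the start of the episode below 0.06 m and linear speed of tuner_module below 0.02 m/s and contact force between tuner_module and the fingers above 2 N and contact force between tuner_module and receiver below 0.1 N and height (world z) of receiver below 0.006 m and angle between receiver's own z axis and vertical below 0.03 rad and distance of receiver from where it was at the start of the episode below 0.04 m and z of output_module in the frame of receiver below 0.0246 m); the arm keeps its last pose, push and grip.
It fails at once if the taller module is tipped more than 12.5 degrees (bent pins) (angle between tuner_module's own z axis and vertical above 0.218 rad).
It fails at once if the receiver is lifted (more than 8 mm), tipped (more than 4 degrees) or pushed (more than 40 mm) (height (world z) of receiver above 0.011 m or angle between receiver's own z axis and vertical above 0.07 rad or distance of receiver from where it was at the start of the episode above 0.04 m).
It fails at once if the lower module is pulled up more than 3 mm (not (z of output_module in the frame of receiver below 0.0246 m)).
It fails at once if another thing on the bench is moved more than 30 mm (distance of any of screwdriver, screw_dish, microphone, aerial_a, aerial_b, tape_roll, rack_bracket from where it was at the start of the episode above 0.03 m).
It also fails if it takes over 42 s, if anything falls off the work surface, if the arm or the gripper's body presses on something with over 40 N, if the wrist force passes 120 N, or if a joint passes its speed limit or range.

ROBOT

A 7-joint arm with a two-finger parallel gripper is mounted at the origin on the work surface. World frame = base frame: x ahead of the robot, y to its left, z up, the work surface at z = 0. Lengths are in m, angles in rad, forces in N, time in s.
With the tool pointing down it reaches from about 0.35 to 0.9 m from the base axis. Payload 8.1 kg.
Tool frame: the origin (TCP) lies midway between the tips of the shut fingers; the grasp point (between the pads) lies 19 mm behind it; z points along the fingers, y is the direction in which the jaws open and shut (so a half turn about z gives the same grasp; the last joint's range is limited). The gripper opens to 92 mm and grips with 3 to 60 N. Pads are 19 mm wide; open, the fingers measure 130 mm over their backs; the gripper's body (75 mm by 190 mm) begins 47 mm behind the grasp point.
Start: joints at [1.031, 0.434, 0.025, 1.573, -0.012, 1.134, -0.075], TCP at [0.264, -0.566, 0.227] pointing down, gripper open.
Joint ranges: [-2.62, 2.62], [-0.44, 2.09], [-1.27, 1.32], [0.08, 2.57], [-1.32, 4.46], [0.12, 2], [-2.74, 2.74]. Speed limits (rad/s): [2.22, 2.22, 3.01, 3.01, 3.14, 3.14, 3.14].

INTERFACE

Orientations are given as a rotation vector (axis times angle).
In Python, from cell import arm gives the robot as it stands. The module is installed in compiled form; this text tells all that it offers.
- The arm moves only by the tool jog_arm, never from a script. Its argument "increments" is a list of rows, each an object with "slide": the shift along the tool's x, y, z in mm, a list of three; "roll": the turn about the tool's z in rad; "gripper": the opening, from 0 (shut) to 1 (fully open). In form: [{"slide": [x, y, z], "roll": roll, "gripper": gripper}, ...]. A call has exactly 10 rows; each row is the pose to reach, as a shift and turn from the pose commanded when the call began, along the tool's axes at that moment; what a row does not reach only later rows make up. A row lasts 1/12 s, in which the tool goes at most 41.7 mm and 7.16 degrees, less where a joint would pass 70% of its speed; a pose out of reach is approached as far as the arm can. A call with a gripper value outside its range is refused whole. The fingers move at their own pace and stop on an object; "newtons" is the grip in N (left out, the last holds). Time passes only in rows, so rows that repeat a pose let the fingers close, or fill a call up. It gives the time, the measured TCP pose, the force and the opening at its end, in the units of the state.
- arm.observe(): the state, without advancing time (a new reading comes with each control period).
- arm.get_image(name): name is "side" or "top" or "wrist"; returns a dict with "frame" (384x512x3 uint8, blue, green, red), "depth" (384x512 float32, m along the optical axis (not along the pixel's ray), 0 where there is no reading), "intrinsics" (3x3 intrinsics, pixels), "R" (3x3) and "t" (3): a world point X has camera coordinates R X + t; the wrist camera has in their place "hand_eye" (4x4, takes a point from camera to tool coordinates, whose origin is the TCP and whose axes are the flange's). Camera axes: x right, y down, z forward; pixel columns grow to the right and rows downward; lengths in m; the calibration is good to about 2 mm. A picture is of the moment at which its call begins: read the wrist's pose just before it.
- arm.sign_off(): hands the job in, once; it reports no verdict.
The state is a dict: "clock": time; "joints": joint angles; "dq": joint speeds; "joint_efforts": joint torques, N m; "position": TCP position; "ee_rot": TCP orientation; "force": force on the tool from outside, world axes, zero at the start; "ft_torque": the same for the moment, N m; "width": opening from 0.0 (shut) to 1.0 (fully open).
Only numpy, scipy, OpenCV 4.12 (cv2) and the standard library are available. Lean on these libraries where they do the work, as an engineer would, in place of code of your own. Each camera call takes 0.05 s, during which the arm holds its last target.

## Working session

There is one attempt and no reset: what is moved stays moved. The work goes in short steps, Python scripts to look and compute and a tool call to move; the robot and the scene stay as the last step left them, time stands still between calls to the robot, and variables do not carry over. Pictures are saved under pics/ and viewed, and the job is handed in when it is done.

Besides the shell and the picture viewer there is one more tool, called by a JSON object that holds its "op" and its "data", one argument or row to a line. jog_arm: Moves the arm, as the interface text tells. Its arguments: {"type":"object","properties":{"increments":{"type":"array"},"newtons":{"type":"number"}},"required":["increments"]}

```bash
mkdir -p pics; cat > h.py <<'E'
import numpy as np,cv2
from cell import arm
from scipy.spatial.transform import Rotation as Ro
def px2w(im,u,v,d=None):
    K=im["intrinsics"]; d=im["depth"][int(v),int(u)] if d is None else d
    c=np.array([(u-K[0,2])*d/K[0,0],(v-K[1,2])*d/K[1,1],d])
    return im["R"].T@(c-im["t"])
def cloud(im):
    K=im["intrinsics"]; d=im["depth"]; v,u=np.indices(d.shape)
    c=np.stack([(u-K[0,2])*d/K[0,0],(v-K[1,2])*d/K[1,1],d],-1)
    return (c-im["t"])@im["R"]
E
python3 - <<'E'
from h import *
print(arm.observe())
for n in("side","top","wrist"):
    im=arm.get_image(n); cv2.imwrite(f"pics/{n}0.png",im["frame"]); np.savez(f"{n}0.npz",**im)
    print(n,im["intrinsics"].tolist())
    if n!="wrist": print(im["R"].tolist(),im["t"])
    else: print(im["hand_eye"])
E
```

```text
{'clock': 0.0, 'joints': array([ 1.03140325,  0.43521607,  0.0249691 ,  1.57411706, -0.01157501,
        1.133988  , -0.07507748]), 'dq': array([-3.30995334e-04,  1.74503277e-04, -1.29817656e-03,  9.10073434e-05,
        8.13660103e-04, -1.22596251e-03, -2.88104700e-04]), 'joint_efforts': array([ 8.86431935e-04, -6.67835283e+01,  9.85169895e-01, -3.14453530e+01,
       -6.06120494e-02,  4.26631712e-02,  9.39564825e-05]), 'position': array([ 0.26411946, -0.56587723,  0.22594151]), 'ee_rot': array([-3.06551220e+00, -6.80294978e-01,  7.87985584e-04]), 'force': array([-0.10343514, -0.18275387, -0.47898054]), 'ft_torque': array([0.01041288, 0.01746879, 0.02094082]), 'width': 1.0004408434022405}
side [[455.2827202925314, 0.0, 253.63700596129348], [0.0, 455.2827202925314, 188.3509076450857], [0.0, 0.0, 1.0]]
[[0.9780524451517929, -0.20799966498203024, 0.012229223195381991], [-0.1373785088061886, -0.6878818379813348, -0.7127031095018521], [0.15665426853675976, 0.6953809864691327, -0.701359197420572]] [-0.5332985   0.09444135  1.49307516]
top [[358.0260683521655, 0.0, 264.83888321358995], [0.0, 358.0260683521655, 189.50868812504925], [0.0, 0.0, 1.0]]
[[0.024936025493588535, -0.9996803767849696, -0.004164000917812514], [-0.9982711111694484, -0.024678670673993586, -0.05334558855499858], [0.05322577605914006, 0.005487028779313233, -0.9985674285084993]] [-0.00445359  0.54548688  1.09271935]
wrist [[328.4678536585783, 0.0, 255.90112780417888], [0.0, 328.4678536585783, 191.63290900734904], [0.0, 0.0, 1.0]]
[[-2.31993331e-04 -9.51527037e-01 -3.07565025e-01  8.37616862e-02]
 [ 9.99999912e-01 -1.12936998e-04 -4.04892278e-04  7.13777570e-04]
 [ 3.50530479e-04 -3.07565092e-01  9.51526979e-01 -1.57509210e-01]
 [ 0.00000000e+00  0.00000000e+00  0.00000000e+00  1.00000000e+00]]
```

View pics/top0.png

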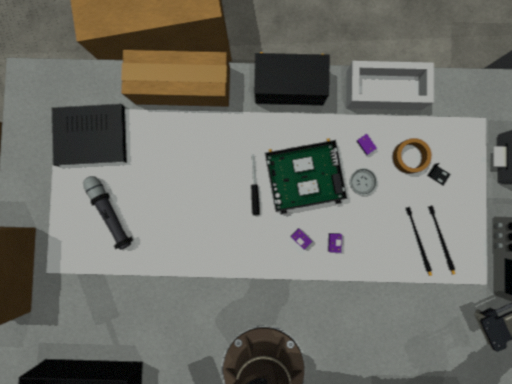

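View pics/side0.png

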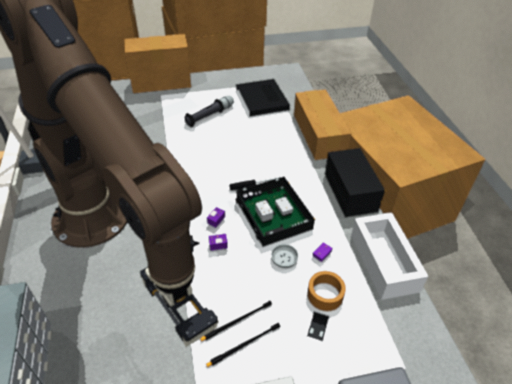

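Candidates for the tuner are the two bright cans in the receiver, at top px (303,164) and (308,187). The purple lookalikes at (302,239), (336,242) and (367,144) are not meant. I'll compare the can heights.

```bash
python3 - <<'E'
from h import *
t=dict(np.load("top0.npz")); s=dict(np.load("side0.npz"))
C=cloud(t); S=cloud(s)
for (u,v) in [(303,164),(308,187),(290,175),(318,176),(302,239),(240,130)]: print("top",(u,v),C[v,u].round(4))
for (u,v) in [(265,210),(284,206)]: print("side",(u,v),S[v,u].round(4))
for nm,P,im in(("top",C,t),("side",S,s)):
    f=im["frame"].astype(int)
    br=(f.min(-1)>120)
    for lo,hi in((.034,.05),(.05,.08)):
        m=br&(P[...,2]>lo)&(P[...,2]<hi)&(P[...,0]>.4)&(P[...,0]<.75)&(abs(P[...,1]+.1)<.12)
        n,l,st,_=cv2.connectedComponentsWithStats(m.astype(np.uint8))
        for i in range(1,n):
            if st[i,4]>15:
                p=P[l==i]; r=cv2.minAreaRect((p[:,:2]*1000).astype(np.float32)); print(nm,lo,st[i],np.median(p,0).round(4),r)
a=cv2.resize(t["frame"][120:230,240:380],None,fx=5,fy=5,interpolation=cv2.INTER_CUBIC); cv2.imwrite("pics/c1.png",a)
a=cv2.resize(s["frame"][160:260,215:330],None,fx=5,fy=5,interpolation=cv2.INTER_CUBIC); cv2.imwrite("pics/c2.png",a)
E
```

```text
top (303, 164) [ 0.6241 -0.1046  0.0421]
top (308, 187) [ 0.5538 -0.1193  0.0569]
top (290, 175) [ 0.5922 -0.0676  0.016 ]
top (318, 176) [ 0.5913 -0.1543  0.0155]
top (302, 239) [ 0.3984 -0.106   0.0414]
top (240, 130) [0.7318 0.0921 0.0041]
side (265, 210) [ 0.5539 -0.1302  0.0546]
side (284, 206) [ 0.6216 -0.1137  0.0418]
top 0.034 [293 157  20  14 203] [ 0.6238 -0.1041  0.0438] ((623.8607177734375, -102.95748901367188), (34.107208251953125, 54.14893341064453), 12.405604362487793)
top 0.05 [298 180  20  15 212] [ 0.5537 -0.1189  0.0577] ((553.5233154296875, -117.6531982421875), (34.09029769897461, 54.64021301269531), 12.215758323669434)
side 0.034 [276 198  17  15 154] [ 0.6217 -0.1085  0.0418] ((621.985595703125, -105.65123748779297), (37.33891296386719, 61.68095779418945), 8.837067604064941)
side 0.05 [256 201  17  15 160] [ 0.5512 -0.1235  0.0557] ((551.6467895507812, -121.36261749267578), (37.23213577270508, 61.41493225097656), 12.554655075073242)
```

View pics/c1.png

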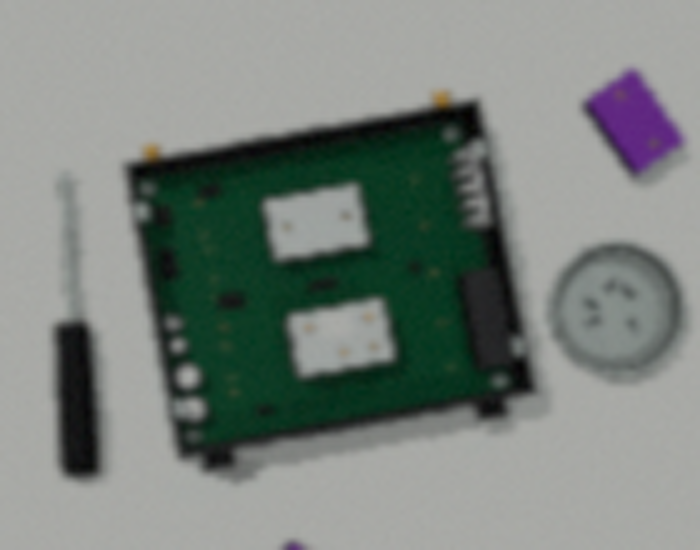

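View pics/c2.png

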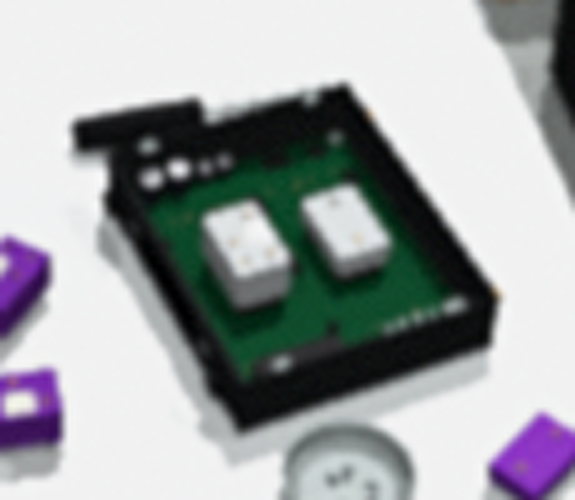

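The front can at (308,187) is the taller one. Its top is at z≈0.057 and it has four adjusters and a label. The rear can is lower, at z≈0.043. Next I compute the approach.

```bash
cat >> h.py <<'E'
def go(pos,yaw):  # yaw of desired tool y axis (mod pi)
    o=arm.observe(); R=Ro.from_rotvec(o["ee_rot"]).as_matrix()
    d=R.T@(np.array(pos)-o["position"])*1000
    cur=np.arctan2(R[1,1],R[0,1]); e=(yaw-cur+np.pi/2)%np.pi-np.pi/2
    # tool z down: world yaw + = roll -
    print("clock",o["clock"],"slide",d.round(1),"roll",(-e*np.sign(-R[2,2])).round(4),"tooly yaw",np.degrees(cur).round(2),"toolx",R[:,0].round(3),"toolz",R[:,2].round(4),"j7",o["joints"].round(2),"F",o["force"].round(1),"w",round(o["width"]*92,1),"pos",o["position"].round(4))
E
python3 -c "
from h import *
go([.5535,-.1183,.15],np.radians(12.1))"
```

```text
clock 0.15 slide [ 451.5 -283.2   76.4] roll -1.3452 tooly yaw -64.97 toolx [ 0.906  0.423 -0.   ] toolz [-6.e-04  1.e-03 -1.e+00] j7 [ 1.03  0.44  0.02  1.57 -0.01  1.13 -0.08] F [0.7 0.6 0.5] w 91.7 pos [ 0.2642 -0.566   0.2261]
```

{"op": "jog_arm", "data": {
  "increments": [
    {"slide":[41,-26,0],"roll":-0.12,"gripper":0.6},
    {"slide":[82,-52,0],"roll":-0.24,"gripper":0.6},
    {"slide":[123,-78,0],"roll":-0.36,"gripper":0.6},
    {"slide":[164,-104,5],"roll":-0.48,"gripper":0.6},
    {"slide":[200,-126,10],"roll":-0.6,"gripper":0.6},
    {"slide":[235,-148,20],"roll":-0.72,"gripper":0.6},
    {"slide":[270,-170,30],"roll":-0.84,"gripper":0.6},
    {"slide":[305,-192,40],"roll":-0.96,"gripper":0.6},
    {"slide":[340,-214,50],"roll":-1.08,"gripper":0.6},
    {"slide":[373,-236,60],"roll":-1.2,"gripper":0.6}
  ]
}}

```text
clock: 0.98
position: [0.4873, -0.2186, 0.1739]
ee_rot: [2.14, 2.299, 0.0]
force: [0.9, -0.9, 0.4]
width: 0.599
```

```bash
python3 -c "
from h import *
go([.5535,-.1183,.15],np.radians(12.1))"
```

```text
clock 0.9833 slide [95.3 73.2 23.9] roll -0.1396 tooly yaw 4.1 toolx [-0.071  0.997 -0.   ] toolz [ 4.e-04 -2.e-04 -1.e+00] j7 [ 0.6   0.37 -0.37  1.84  0.16  0.96  0.24] F [ 0.9 -0.9  0.4] w 55.1 pos [ 0.4873 -0.2186  0.1739]
```

{"op": "jog_arm", "data": {
  "increments": [
    {"slide":[25,20,5],"roll":-0.07,"gripper":0.6},
    {"slide":[48,38,10],"roll":-0.145,"gripper":0.6},
    {"slide":[64,50,14],"roll":-0.145,"gripper":0.6},
    {"slide":[72,56,16],"roll":-0.145,"gripper":0.6},
    {"slide":[72,56,16],"roll":-0.145,"gripper":0.6},
    {"slide":[72,56,16],"roll":-0.145,"gripper":0.6},
    {"slide":[72,56,16],"roll":-0.145,"gripper":0.6},
    {"slide":[72,56,16],"roll":-0.145,"gripper":0.6},
    {"slide":[72,56,16],"roll":-0.145,"gripper":0.6},
    {"slide":[72,56,16],"roll":-0.145,"gripper":0.6}
  ]
}}

```text
clock: 1.82
position: [0.5374, -0.1458, 0.1583]
ee_rot: [1.977, 2.441, -0.0]
force: [-0.5, -0.9, -0.3]
width: 0.602
```

```bash
cat >> h.py <<'E'
def wristcloud():
    o=arm.observe(); im=arm.get_image("wrist"); R=Ro.from_rotvec(o["ee_rot"]).as_matrix()
    T=np.eye(4);T[:3,:3]=R;T[:3,3]=o["position"]; M=T@im["hand_eye"]
    im["R"]=M[:3,:3].T; im["t"]=-M[:3,:3].T@M[:3,3]
    return o,im,cloud(im)
E
python3 - <<'E'
from h import *
go([.5535,-.1183,.15],np.radians(12.1))
o,im,P=wristcloud(); f=im["frame"]; cv2.imwrite("pics/w1.png",f); np.savez("w1.npz",**im)
br=f.min(-1)>100
for lo,hi in((.036,.05),(.05,.07)):
    m=br&(P[...,2]>lo)&(P[...,2]<hi)
    n,l,st,_=cv2.connectedComponentsWithStats(m.astype(np.uint8))
    for i in range(1,n):
        if st[i,4]>150:
            p=P[l==i]; print(lo,st[i],np.median(p,0).round(4),cv2.minAreaRect((p[:,:2]*1000).astype(np.float32)))
E
```

```text
clock 1.8167 slide [23.6 21.5  8.3] roll -0.0019 tooly yaw 11.99 toolx [-0.208  0.978 -0.001] toolz [ 1.e-04 -5.e-04 -1.e+00] j7 [ 0.47  0.43 -0.41  1.8   0.21  0.95  0.18] F [-0.5 -0.9 -0.3] w 55.4 pos [ 0.5374 -0.1458  0.1583]
0.036 [ 73  82  30  29 471] [ 0.3909 -0.0999  0.044 ] ((390.96807861328125, -99.97840118408203), (19.326187133789062, 15.360027313232422), 47.578338623046875)
0.036 [ 340  126   49   66 2728] [ 0.6223 -0.1027  0.0419] ((622.7059936523438, -104.30699920654297), (36.17849349975586, 56.703426361083984), 11.510553359985352)
0.036 [ 70 216  22  18 319] [ 0.3906 -0.2138  0.044 ] ((390.68865966796875, -214.12229919433594), (15.287850379943848, 19.30608367919922), 87.89912414550781)
0.05 [263  15 200   1 200] [ 0.5841 -0.0025  0.0565] ((584.24658203125, -2.502094268798828), (140.8480987548828, 0.8309073448181152), 11.96478271484375)
0.05 [211  68   6 127 352] [ 0.4922 -0.086   0.0565] ((496.1989440917969, -107.05882263183594), (4.128771781921387, 97.71691131591797), 11.190147399902344)
0.05 [ 259  128   46   69 2967] [ 0.5521 -0.117   0.0561] ((552.5200805664062, -119.16310119628906), (35.80486297607422, 56.52599334716797), 11.722946166992188)
```

View pics/w1.png

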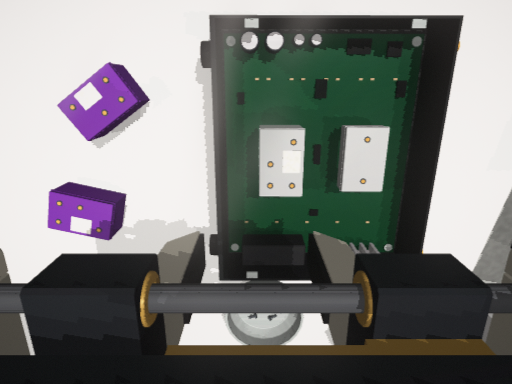

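The wrist view shows the tuner at (281,161) with four adjusters and a label, top z 0.056. The lower module is at (362,158), z 0.042. The arm seems to run jogs from the measured pose. I'll move over the tuner's left end.

{"op": "jog_arm", "data": {
  "increments": [
    {"slide":[20,10,10],"roll":0,"gripper":0.6},
    {"slide":[40,20.5,25],"roll":0,"gripper":0.6},
    {"slide":[40,20.5,50],"roll":0,"gripper":0.6},
    {"slide":[40,20.5,70],"roll":0,"gripper":0.6},
    {"slide":[40,20.5,80],"roll":0,"gripper":0.6},
    {"slide":[40,20.5,84],"roll":0,"gripper":0.6},
    {"slide":[40,20.5,84],"roll":0,"gripper":0.6},
    {"slide":[40,20.5,84],"roll":0,"gripper":0.6},
    {"slide":[40,20.5,84],"roll":0,"gripper":0.6},
    {"slide":[40,20.5,84],"roll":0,"gripper":0.6}
  ]
}}

```text
clock: 2.7
position: [0.5502, -0.1016, 0.0752]
ee_rot: [1.975, 2.441, 0.001]
force: [0.4, 1.1, -0.4]
width: 0.598
```

```bash
python3 -c "
from h import *
go([.5492,-.1022,.026],np.radians(11.9))"
```

```text
clock 2.7 slide [-0.3 -1.2 49.2] roll 0.0027 tooly yaw 12.06 toolx [-0.209  0.978 -0.001] toolz [ 1.9e-03 -4.0e-04 -1.0e+00] j7 [ 0.36  0.53 -0.39  1.88  0.28  0.78  0.04] F [ 0.4  1.1 -0.4] w 55.0 pos [ 0.5502 -0.1016  0.0752]
```

{"op": "jog_arm", "data": {
  "increments": [
    {"slide":[0,-1,15],"roll":0,"gripper":0.6},
    {"slide":[0,-1,30],"roll":0,"gripper":0.6},
    {"slide":[0,-1,42],"roll":0,"gripper":0.6},
    {"slide":[0,-1,49],"roll":0,"gripper":0.6},
    {"slide":[0,-1,49],"roll":0,"gripper":0.6},
    {"slide":[0,-1,49],"roll":0,"gripper":0.6},
    {"slide":[0,-1,49],"roll":0,"gripper":0.6},
    {"slide":[0,-1,49],"roll":0,"gripper":0.6},
    {"slide":[0,-1,49],"roll":0,"gripper":0.6},
    {"slide":[0,-1,49],"roll":0,"gripper":0.6}
  ],
  "newtons": 20
}}

```text
clock: 3.53
position: [0.5487, -0.1016, 0.0256]
ee_rot: [1.975, 2.442, 0.001]
force: [-0.9, -0.3, -0.7]
width: 0.601
```

```bash
python3 - <<'E'
from h import *
go([.5492,-.1022,.026],np.radians(11.9))
o,im,P=wristcloud(); cv2.imwrite("pics/w2.png",im["frame"])
E
```

```text
clock 3.5333 slide [-0.7  0.3 -0.4] roll 0.0032 tooly yaw 12.08 toolx [-0.209  0.978 -0.   ] toolz [ 8.e-04 -2.e-04 -1.e+00] j7 [ 0.34  0.6  -0.35  1.91  0.32  0.68  0.01] F [-0.9 -0.3 -0.7] w 55.3 pos [ 0.5487 -0.1016  0.0256]
```

View pics/w2.png

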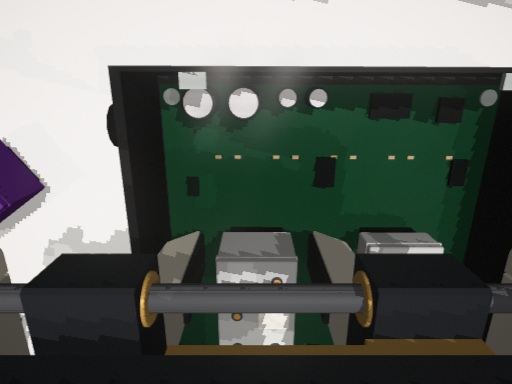

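The fingers straddle the can at (257,285), with free gaps on both sides. I'll close at 20 N.

{"op": "jog_arm", "data": {
  "increments": [
    {"slide":[0,0,0],"roll":0,"gripper":0.3},
    {"slide":[0,0,0],"roll":0,"gripper":0.3},
    {"slide":[0,0,0],"roll":0,"gripper":0.3},
    {"slide":[0,0,0],"roll":0,"gripper":0.3},
    {"slide":[0,0,0],"roll":0,"gripper":0.3},
    {"slide":[0,0,0],"roll":0,"gripper":0.3},
    {"slide":[0,0,0],"roll":0,"gripper":0.3},
    {"slide":[0,0,0],"roll":0,"gripper":0.3},
    {"slide":[0,0,0],"roll":0,"gripper":0.3},
    {"slide":[0,0,0],"roll":0,"gripper":0.3}
  ],
  "newtons": 20
}}

```text
clock: 4.42
position: [0.5488, -0.1015, 0.0252]
ee_rot: [1.975, 2.443, 0.001]
force: [2.9, 0.6, -0.9]
width: 0.395
```

```bash
python3 - <<'E'
from h import *
go([.5492,-.1022,.026],np.radians(11.9))
im=arm.get_image("side"); np.savez("s1.npz",**im)
S=cloud(im); print(im["frame"].shape)
cv2.imwrite("pics/s1.png",cv2.resize(im["frame"][150:270,190:340],None,fx=5,fy=5,interpolation=cv2.INTER_CUBIC))
E
```

```text
clock 4.4167 slide [-0.8  0.2 -0.8] roll 0.0033 tooly yaw 12.09 toolx [-0.209  0.978 -0.   ] toolz [ 7.e-04  0.e+00 -1.e+00] j7 [ 0.34  0.6  -0.35  1.91  0.32  0.68  0.01] F [ 2.9  0.6 -0.9] w 36.4 pos [ 0.5488 -0.1015  0.0252]
(384, 512, 3)
```

View pics/s1.png

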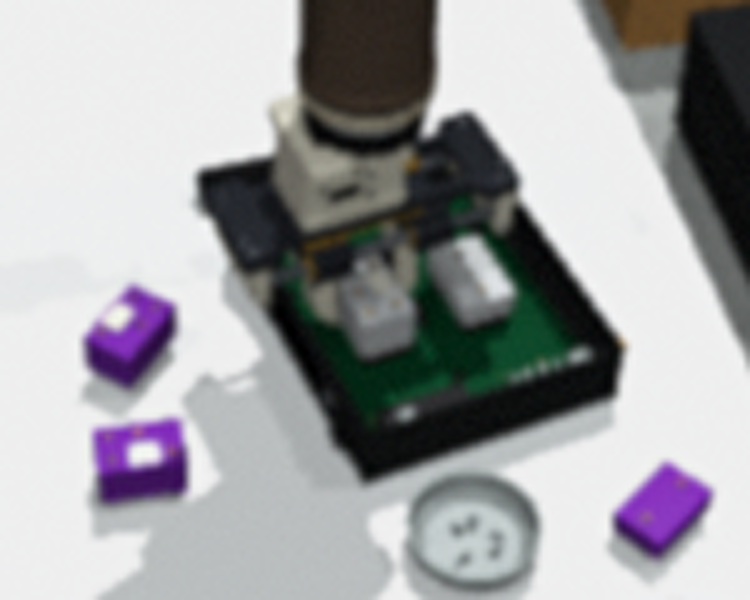

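{"op": "jog_arm", "data": {
  "increments": [
    {"slide":[-0.1,0,-0.3],"roll":0,"gripper":0.3},
    {"slide":[-0.3,0,-0.6],"roll":0,"gripper":0.3},
    {"slide":[-0.5,0,-0.9],"roll":0,"gripper":0.3},
    {"slide":[-0.6,0,-1.2],"roll":0,"gripper":0.3},
    {"slide":[-0.8,0,-1.5],"roll":0,"gripper":0.3},
    {"slide":[-0.9,0,-1.8],"roll":0,"gripper":0.3},
    {"slide":[-1,0,-2],"roll":0,"gripper":0.3},
    {"slide":[-1,0,-2],"roll":0,"gripper":0.3},
    {"slide":[-1,0,-2],"roll":0,"gripper":0.3},
    {"slide":[-1,0,-2],"roll":0,"gripper":0.3}
  ]
}}

```text
clock: 5.3
position: [0.5473, -0.1026, 0.0266]
ee_rot: [-1.974, -2.441, 0.003]
force: [-2.4, 2.1, -15.6]
width: 0.391
```

```bash
cat >> h.py <<'E'
c0=np.array([.5527,-.1188]); rx=np.array([.9785,.206]); ry=np.array([-.206,.9785])
def tilt(P,frame,tag,dz=(.048,.085),thr=75):
    d=P[...,:2]-c0; x=d@rx; y=d@ry; f=frame.astype(int)
    m=(abs(x)<.016)&(y>-.029)&(y<.029)&(P[...,2]>dz[0])&(P[...,2]<dz[1])
    return x,y,m
def lean(tag):
    o,im,P=wristcloud()
    cv2.imwrite(f"pics/{tag}.png",im["frame"])
    x,y,m=tilt(P,im["frame"],tag)
    p=P[m]; A=np.c_[y[m],np.ones(m.sum())]
    z=p[:,2]
    k=np.ones(len(z),bool)
    for _ in range(8):
        s=np.linalg.lstsq(A[k],z[k],rcond=None)[0]; r=z-A@s; k=abs(r)<max(.001,2*np.median(abs(r)))
    print("wrist lean deg",np.degrees(np.arctan(s[0])).round(2),"z at -20,0,20:",(s[1]-.02*s[0]).round(4),s[1].round(4),(s[1]+.02*s[0]).round(4),"n",k.sum(),"yrange",y[m][k].min().round(3),y[m][k].max().round(3))
    # wall rims: receiver tilt check
    d=P[...,:2]-c0; X=d@rx-.036; Y=d@ry
    q=(P[...,2]>.05)&(P[...,2]<.064)&((abs(X-.0)<.092)&(abs(abs(Y)-.107)<.003))
    for sgn in(1,-1):
        w=q&(Y*sgn>0)
        if w.sum()>20:
            B=np.c_[X[w],np.ones(w.sum())]; s2=np.linalg.lstsq(B,P[w][:,2],rcond=None)[0]; print(" rim",sgn,w.sum(),"z",s2[1].round(4),"slope deg",np.degrees(s2[0]).round(2))
E
python3 - <<'E'
from h import *
go([.5492,-.1022,.026],np.radians(11.9)); lean("w3")
im=arm.get_image("side"); P=cloud(im); f=im["frame"]
cv2.imwrite("pics/s3.png",cv2.resize(f[190:250,230:320],None,fx=8,fy=8,interpolation=cv2.INTER_CUBIC))
x,y,m=tilt(P,f,"");print(m.sum()); A=np.c_[y[m],np.ones(m.sum())]; print(np.linalg.lstsq(A,P[m][:,2],rcond=None)[0])
E
```

```text
clock 5.3 slide [0.  2.  0.6] roll 0.0031 tooly yaw 12.08 toolx [-0.209  0.978  0.   ] toolz [-2.5e-03 -1.0e-04 -1.0e+00] j7 [ 0.34  0.6  -0.36  1.91  0.32  0.69  0.01] F [ -2.4   2.1 -15.6] w 36.0 pos [ 0.5473 -0.1026  0.0266]
wrist lean deg 0.11 z at -20,0,20: 0.0573 0.0573 0.0574 n 3429 yrange -0.018 0.028
 rim 1 2706 z 0.0571 slope deg -0.48
113
[0.02580571 0.05831967]
```

View pics/w3.png

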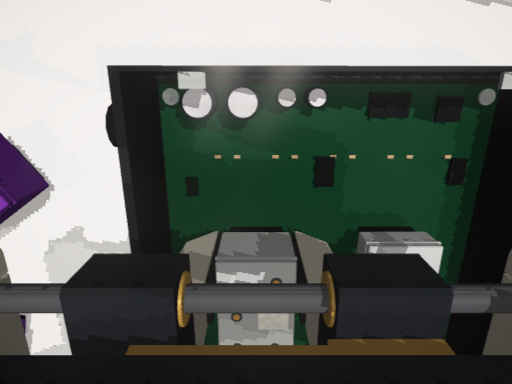

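View pics/s3.png

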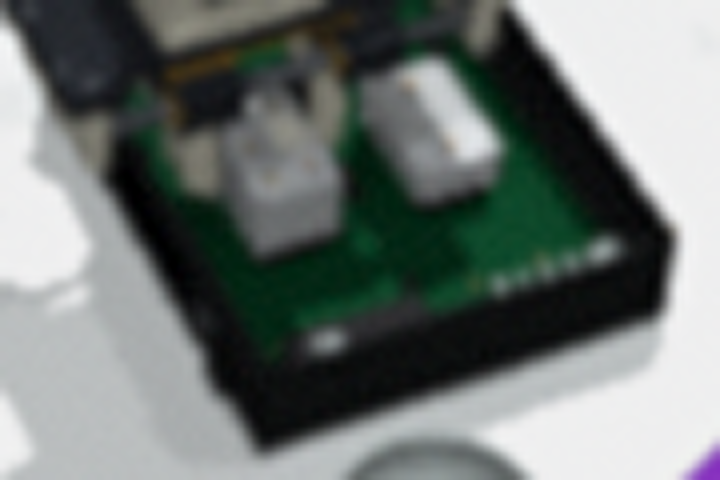

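The lift reads 15.6 N with no lean. The pads' torsional hold is too strong, so the receiver's front edge rises instead (rim slope 0.5°). I'll set it down, regrip further out and higher, and squeeze more softly so the can can pivot between the pads.

{"op": "jog_arm", "data": {
  "increments": [
    {"slide":[0.5,0,0.8],"roll":0,"gripper":0.3},
    {"slide":[0.8,0,1.5],"roll":0,"gripper":0.3},
    {"slide":[0.8,0.8,1.5],"roll":0,"gripper":0.5},
    {"slide":[0.8,0.8,1.5],"roll":0,"gripper":0.5},
    {"slide":[0.8,0.8,1.5],"roll":0,"gripper":0.5},
    {"slide":[2,0.8,-1],"roll":0,"gripper":0.5},
    {"slide":[4,0.8,-4],"roll":0,"gripper":0.5},
    {"slide":[4,0.8,-5],"roll":0,"gripper":0.5},
    {"slide":[4,0.8,-5],"roll":0,"gripper":0.5},
    {"slide":[4,0.8,-5],"roll":0,"gripper":0.5}
  ]
}}

```text
clock: 6.23
position: [0.5489, -0.0984, 0.0324]
ee_rot: [1.975, 2.443, 0.001]
force: [0.9, -0.0, -0.3]
width: 0.501
```

```bash
cat >> h.py <<'E'
def st():
    o=arm.observe(); d=o["position"][:2]-c0
    print("t",round(o["clock"],2),"rec-frame x %.1f y %.1f"%tuple(np.array([d@rx,d@ry])*1000),"z %.1f"%(o["position"][2]*1000),"F(rx,ry,z)",np.round([o["force"][:2]@rx,o["force"][:2]@ry,o["force"][2]],1),"M",o["ft_torque"].round(2),"w %.1f"%(o["width"]*92))
E
python3 - <<'E'
from h import *
st(); lean("w4")
E
```

```text
t 6.23 rec-frame x 0.5 y 20.7 z 32.4 F(rx,ry,z) [ 0.9 -0.2 -0.3] M [ 0.05 -0.15 -0.  ] w 46.1
wrist lean deg 0.06 z at -20,0,20: 0.0563 0.0563 0.0563 n 3290 yrange -0.021 0.027
 rim 1 2392 z 0.0564 slope deg -0.07
```

{"op": "jog_arm", "data": {
  "increments": [
    {"slide":[0,0,0],"roll":0,"gripper":0.3},
    {"slide":[0,0,0],"roll":0,"gripper":0.3},
    {"slide":[0,0,0],"roll":0,"gripper":0.3},
    {"slide":[0,0,0],"roll":0,"gripper":0.3},
    {"slide":[0,0,0],"roll":0,"gripper":0.3},
    {"slide":[-0.4,0,-0.5],"roll":0,"gripper":0.3},
    {"slide":[-0.8,0,-1],"roll":0,"gripper":0.3},
    {"slide":[-1.2,0,-1.5],"roll":0,"gripper":0.3},
    {"slide":[-1.5,0,-2],"roll":0,"gripper":0.3},
    {"slide":[-1.5,0,-2],"roll":0,"gripper":0.3}
  ],
  "newtons": 9
}}

```text
clock: 7.12
position: [0.5479, -0.0996, 0.0334]
ee_rot: [-1.974, -2.442, 0.002]
force: [-3.6, 0.5, -12.2]
width: 0.395
```

```bash
python3 - <<'E'
from h import *
st(); lean("w5")
E
```

```text
t 7.12 rec-frame x -0.8 y 19.7 z 33.4 F(rx,ry,z) [ -3.4   1.2 -12.2] M [ 0.44  0.87 -0.07] w 36.3
wrist lean deg 1.27 z at -20,0,20: 0.0564 0.0568 0.0573 n 3268 yrange -0.023 0.027
 rim 1 2412 z 0.0563 slope deg 0.06
```

It now leans 1.3° and the receiver stays flat. I'll continue the same way.

{"op": "jog_arm", "data": {
  "increments": [
    {"slide":[-0.3,0,-0.4],"roll":0,"gripper":0.3},
    {"slide":[-0.6,0,-0.8],"roll":0,"gripper":0.3},
    {"slide":[-0.8,0,-1.2],"roll":0,"gripper":0.3},
    {"slide":[-1,0,-1.6],"roll":0,"gripper":0.3},
    {"slide":[-1.3,0,-2],"roll":0,"gripper":0.3},
    {"slide":[-1.5,0,-2.4],"roll":0,"gripper":0.3},
    {"slide":[-1.7,0,-2.6],"roll":0,"gripper":0.3},
    {"slide":[-1.7,0,-2.6],"roll":0,"gripper":0.3},
    {"slide":[-1.7,0,-2.6],"roll":0,"gripper":0.3},
    {"slide":[-1.7,0,-2.6],"roll":0,"gripper":0.3}
  ]
}}

```text
clock: 8.0
position: [0.5493, -0.1016, 0.0368]
ee_rot: [1.975, 2.443, -0.0]
force: [-4.4, 1.3, -10.0]
width: 0.389
```

```bash
python3 - <<'E'
from h import *
st(); lean("w6")
E
```

```text
t 8.0 rec-frame x 0.2 y 17.5 z 36.8 F(rx,ry,z) [ -4.1   2.1 -10. ] M [ 0.28  0.88 -0.07] w 35.8
wrist lean deg 4.23 z at -20,0,20: 0.0567 0.0582 0.0597 n 3307 yrange -0.028 0.024
 rim 1 2371 z 0.0561 slope deg 0.07
```

{"op": "jog_arm", "data": {
  "increments": [
    {"slide":[-0.2,0,-0.4],"roll":0,"gripper":0.3},
    {"slide":[-0.4,0,-0.8],"roll":0,"gripper":0.3},
    {"slide":[-0.6,0,-1.2],"roll":0,"gripper":0.3},
    {"slide":[-0.6,0,-1.3],"roll":0,"gripper":0.3},
    {"slide":[-0.6,0,-1.3],"roll":0,"gripper":0.3},
    {"slide":[-0.6,0,-1.3],"roll":0,"gripper":0.3},
    {"slide":[-0.6,0,-1.0],"roll":0,"gripper":0.45},
    {"slide":[-0.6,0,-1.0],"roll":0,"gripper":0.5},
    {"slide":[-0.6,0,-1.0],"roll":0,"gripper":0.5},
    {"slide":[-0.6,0,-1.0],"roll":0,"gripper":0.5}
  ]
}}

```text
clock: 8.88
position: [0.5511, -0.1022, 0.0388]
ee_rot: [1.973, 2.441, 0.003]
force: [0.2, 0.7, -0.3]
width: 0.498
```

```bash
python3 - <<'E'
from h import *
st(); lean("w7"); go([*(c0-ry*.021),.032],np.radians(11.9))
E
```

```text
t 8.88 rec-frame x 1.9 y 16.6 z 38.8 F(rx,ry,z) [ 0.3  0.6 -0.3] M [-0.03 -0.09  0.06] w 45.8
wrist lean deg 5.28 z at -20,0,20: 0.0569 0.0588 0.0606 n 3247 yrange -0.029 0.023
 rim 1 2316 z 0.0559 slope deg 0.02
clock 8.9333 slide [-37.6  -1.7   6.6] roll 0.0033 tooly yaw 12.09 toolx [-0.209  0.978 -0.001] toolz [ 2.6e-03 -3.0e-04 -1.0e+00] j7 [ 0.35  0.59 -0.36  1.9   0.31  0.71  0.02] F [ 0.4 -0.9  0.5] w 45.5 pos [ 0.5507 -0.1022  0.0386]
```

The lean is 5.3° with the right plug home, and it stays there when released. Now I'll shift along to the right end, with the fingers straddling the can, and grip there.

{"op": "jog_arm", "data": {
  "increments": [
    {"slide":[-5,-1.7,0],"roll":0,"gripper":0.5},
    {"slide":[-15,-1.7,1],"roll":0,"gripper":0.5},
    {"slide":[-25,-1.7,3],"roll":0,"gripper":0.5},
    {"slide":[-33,-1.7,5],"roll":0,"gripper":0.5},
    {"slide":[-38.5,-1.7,6.5],"roll":0,"gripper":0.5},
    {"slide":[-38.5,-1.7,6.5],"roll":0,"gripper":0.5},
    {"slide":[-38.5,-1.7,6.5],"roll":0,"gripper":0.5},
    {"slide":[-38.5,-1.7,6.5],"roll":0,"gripper":0.5},
    {"slide":[-38.5,-1.7,6.5],"roll":0,"gripper":0.5},
    {"slide":[-38.5,-1.7,6.5],"roll":0,"gripper":0.5}
  ]
}}

```text
clock: 9.77
position: [0.5558, -0.1396, 0.0313]
ee_rot: [-1.974, -2.444, -0.0]
force: [0.1, -0.4, -0.4]
width: 0.499
```

```bash
python3 - <<'E'
from h import *
st(); lean("w8")
E
```

```text
t 9.77 rec-frame x -1.2 y -21.0 z 31.3 F(rx,ry,z) [ 0.  -0.4 -0.4] M [ 0.01 -0.13  0.01] w 45.9
wrist lean deg 5.29 z at -20,0,20: 0.057 0.0588 0.0607 n 6420 yrange -0.025 0.023
```

View pics/w8.png

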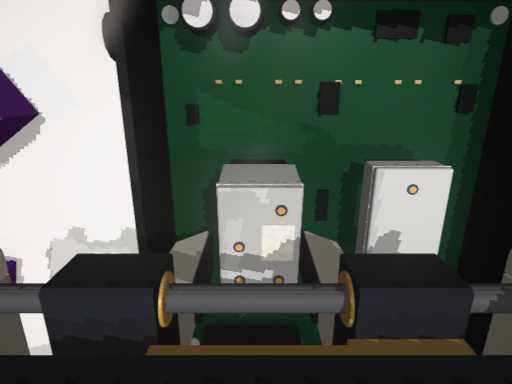

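{"op": "jog_arm", "data": {
  "increments": [
    {"slide":[0,0.5,0],"roll":0,"gripper":0.3},
    {"slide":[0,0.5,0],"roll":0,"gripper":0.3},
    {"slide":[0,0.5,0],"roll":0,"gripper":0.3},
    {"slide":[0,0.5,0],"roll":0,"gripper":0.3},
    {"slide":[0.4,0.5,-0.5],"roll":0,"gripper":0.3},
    {"slide":[0.8,0.5,-1],"roll":0,"gripper":0.3},
    {"slide":[1.1,0.5,-1.5],"roll":0,"gripper":0.3},
    {"slide":[1.4,0.5,-2],"roll":0,"gripper":0.3},
    {"slide":[1.7,0.5,-2.5],"roll":0,"gripper":0.3},
    {"slide":[2,0.5,-3],"roll":0,"gripper":0.3}
  ],
  "newtons": 9
}}

```text
clock: 10.65
position: [0.5564, -0.1384, 0.0339]
ee_rot: [1.975, 2.442, 0.001]
force: [5.8, -0.7, -9.0]
width: 0.396
```

```bash
python3 - <<'E'
from h import *
st(); lean("w9")
E
```

```text
t 10.65 rec-frame x -0.5 y -19.9 z 33.9 F(rx,ry,z) [ 5.5 -1.8 -9. ] M [-0.25 -1.44 -0.12] w 36.4
wrist lean deg 2.56 z at -20,0,20: 0.0587 0.0596 0.0605 n 6596 yrange -0.025 0.025
```

Working well. I'll continue slowly through level.

{"op": "jog_arm", "data": {
  "increments": [
    {"slide":[0.3,0,-0.5],"roll":0,"gripper":0.3},
    {"slide":[0.6,0,-1],"roll":0,"gripper":0.3},
    {"slide":[0.9,0,-1.5],"roll":0,"gripper":0.3},
    {"slide":[1.2,0,-2],"roll":0,"gripper":0.3},
    {"slide":[1.5,0,-2.5],"roll":0,"gripper":0.3},
    {"slide":[1.8,0,-3],"roll":0,"gripper":0.3},
    {"slide":[1.8,0,-3],"roll":0,"gripper":0.3},
    {"slide":[1.8,0,-3],"roll":0,"gripper":0.3},
    {"slide":[1.8,0,-3],"roll":0,"gripper":0.3},
    {"slide":[1.8,0,-3],"roll":0,"gripper":0.3}
  ]
}}

```text
clock: 11.53
position: [0.5551, -0.1364, 0.0371]
ee_rot: [-1.975, -2.442, 0.001]
force: [3.4, -0.7, -10.5]
width: 0.398
```

```bash
python3 - <<'E'
from h import *
st(); lean("w10")
E
```

```text
t 11.53 rec-frame x -1.3 y -17.7 z 37.1 F(rx,ry,z) [  3.2  -1.4 -10.5] M [-0.31 -0.82 -0.16] w 36.6
wrist lean deg -0.99 z at -20,0,20: 0.0612 0.0608 0.0605 n 6683 yrange -0.023 0.028
```

{"op": "jog_arm", "data": {
  "increments": [
    {"slide":[0.3,0,-0.5],"roll":0,"gripper":0.3},
    {"slide":[0.6,0,-1],"roll":0,"gripper":0.3},
    {"slide":[0.9,0,-1.5],"roll":0,"gripper":0.3},
    {"slide":[1.2,0,-2],"roll":0,"gripper":0.3},
    {"slide":[1.5,0,-2.5],"roll":0,"gripper":0.3},
    {"slide":[1.8,0,-3],"roll":0,"gripper":0.3},
    {"slide":[1.9,0,-3.3],"roll":0,"gripper":0.3},
    {"slide":[1.9,0,-3.3],"roll":0,"gripper":0.3},
    {"slide":[1.9,0,-3.3],"roll":0,"gripper":0.3},
    {"slide":[1.9,0,-3.3],"roll":0,"gripper":0.3}
  ]
}}

```text
clock: 12.42
position: [0.5549, -0.1344, 0.0406]
ee_rot: [-1.975, -2.443, 0.0]
force: [0.2, -0.3, -6.7]
width: 0.386
```

```bash
python3 - <<'E'
from h import *
st(); lean("w11")
E
```

```text
t 12.42 rec-frame x -1.0 y -15.7 z 40.6 F(rx,ry,z) [ 0.1 -0.4 -6.7] M [-0.18 -0.24  0.  ] w 35.5
wrist lean deg -4.41 z at -20,0,20: 0.0637 0.0622 0.0606 n 6531 yrange -0.021 0.029
```

Step 3's lean is reached (−4.4°, left plug still in). Next I release and go back to the left end.

{"op": "jog_arm", "data": {
  "increments": [
    {"slide":[0,0,0.4],"roll":0,"gripper":0.5},
    {"slide":[0,0,0.4],"roll":0,"gripper":0.5},
    {"slide":[0,0.5,0.4],"roll":0,"gripper":0.5},
    {"slide":[6,0.5,0.5],"roll":0,"gripper":0.5},
    {"slide":[16,0.5,1],"roll":0,"gripper":0.5},
    {"slide":[26,0.5,2.5],"roll":0,"gripper":0.5},
    {"slide":[34,0.5,3.5],"roll":0,"gripper":0.5},
    {"slide":[37,0.5,4],"roll":0,"gripper":0.5},
    {"slide":[37,0.5,4],"roll":0,"gripper":0.5},
    {"slide":[37,0.5,4],"roll":0,"gripper":0.5}
  ]
}}

```text
clock: 13.3
position: [0.5478, -0.0979, 0.0365]
ee_rot: [1.974, 2.444, -0.0]
force: [1.2, -0.4, 0.2]
width: 0.498
```

```bash
python3 - <<'E'
from h import *
st(); lean("w12")
E
```

```text
t 13.3 rec-frame x -0.5 y 21.4 z 36.5 F(rx,ry,z) [ 1.1 -0.7  0.2] M [ 0.01 -0.13  0.04] w 45.8
wrist lean deg -4.28 z at -20,0,20: 0.0635 0.0621 0.0606 n 3417 yrange -0.017 0.029
 rim 1 2274 z 0.0564 slope deg -0.03
```

View pics/w12.png

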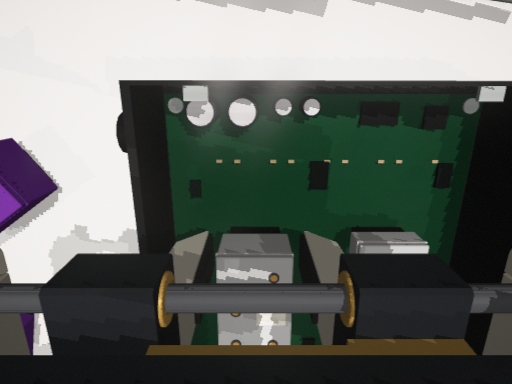

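{"op": "jog_arm", "data": {
  "increments": [
    {"slide":[0,0,0],"roll":0,"gripper":0.3},
    {"slide":[0,0,0],"roll":0,"gripper":0.3},
    {"slide":[0,0,0],"roll":0,"gripper":0.3},
    {"slide":[0,0,0],"roll":0,"gripper":0.3},
    {"slide":[-0.4,0,-0.6],"roll":0,"gripper":0.3},
    {"slide":[-0.8,0,-1.2],"roll":0,"gripper":0.3},
    {"slide":[-1.1,0,-1.8],"roll":0,"gripper":0.3},
    {"slide":[-1.4,0,-2.4],"roll":0,"gripper":0.3},
    {"slide":[-1.7,0,-3],"roll":0,"gripper":0.3},
    {"slide":[-2,0,-3.5],"roll":0,"gripper":0.3}
  ]
}}

```text
clock: 14.18
position: [0.5477, -0.1002, 0.0397]
ee_rot: [-1.975, -2.442, 0.001]
force: [-0.6, -1.4, -9.7]
width: 0.39
```

```bash
python3 - <<'E'
from h import *
st(); lean("w13")
E
```

```text
t 14.18 rec-frame x -1.1 y 19.3 z 39.7 F(rx,ry,z) [-0.9 -1.2 -9.7] M [0.01 0.   0.05] w 35.9
wrist lean deg -1.67 z at -20,0,20: 0.0636 0.063 0.0624 n 3653 yrange -0.022 0.028
 rim 1 2123 z 0.0562 slope deg -0.35
```

{"op": "jog_arm", "data": {
  "increments": [
    {"slide":[-0.3,0,-0.5],"roll":0,"gripper":0.3},
    {"slide":[-0.6,0,-1],"roll":0,"gripper":0.3},
    {"slide":[-0.9,0,-1.5],"roll":0,"gripper":0.3},
    {"slide":[-1.2,0,-2],"roll":0,"gripper":0.3},
    {"slide":[-1.5,0,-2.5],"roll":0,"gripper":0.3},
    {"slide":[-1.7,0,-3],"roll":0,"gripper":0.3},
    {"slide":[-1.8,0,-3.3],"roll":0,"gripper":0.3},
    {"slide":[-1.8,0,-3.3],"roll":0,"gripper":0.3},
    {"slide":[-1.8,0,-3.3],"roll":0,"gripper":0.3},
    {"slide":[-1.8,0,-3.3],"roll":0,"gripper":0.3}
  ]
}}

```text
clock: 15.07
position: [0.5487, -0.1022, 0.0435]
ee_rot: [1.975, 2.442, -0.0]
force: [-3.4, -1.5, -1.3]
width: 0.39
```

```bash
python3 - <<'E'
from h import *
st(); lean("w14")
E
```

```text
t 15.07 rec-frame x -0.5 y 17.1 z 43.5 F(rx,ry,z) [-3.6 -0.8 -1.3] M [-0.41  0.77 -0.11] w 35.9
wrist lean deg 2.94 z at -20,0,20: 0.0635 0.0645 0.0656 n 3585 yrange -0.028 0.026
 rim 1 2137 z 0.0564 slope deg -0.07
```

The left plug is now free (about +9 mm, force dropped to 1.3 N). The right plug is still about 7 mm up in its socket. For the last straight pull I'll regrip firmly near the middle, slightly toward the right plug.

{"op": "jog_arm", "data": {
  "increments": [
    {"slide":[0,0,0],"roll":0,"gripper":0.5},
    {"slide":[0,0,0],"roll":0,"gripper":0.5},
    {"slide":[0,0,0],"roll":0,"gripper":0.5},
    {"slide":[-8,0,2],"roll":0,"gripper":0.5},
    {"slide":[-17,0,4],"roll":0,"gripper":0.5},
    {"slide":[-24,0,5],"roll":0,"gripper":0.5},
    {"slide":[-26,0,5],"roll":0,"gripper":0.5},
    {"slide":[-26,0,5],"roll":0,"gripper":0.5},
    {"slide":[-26,0,5],"roll":0,"gripper":0.5},
    {"slide":[-26,0,5],"roll":0,"gripper":0.5}
  ]
}}

```text
clock: 15.95
position: [0.5541, -0.127, 0.0383]
ee_rot: [-1.975, -2.443, -0.0]
force: [-1.2, 0.5, -0.3]
width: 0.501
```

```bash
python3 - <<'E'
from h import *
st(); lean("w15")
E
```

```text
t 15.95 rec-frame x -0.4 y -8.3 z 38.3 F(rx,ry,z) [-1.   0.7 -0.3] M [-0.05 -0.1   0.04] w 46.1
wrist lean deg 1.2 z at -20,0,20: 0.0636 0.064 0.0645 n 5008 yrange -0.029 0.026
 rim 1 2535 z 0.0547 slope deg -0.07
```

View pics/w15.png

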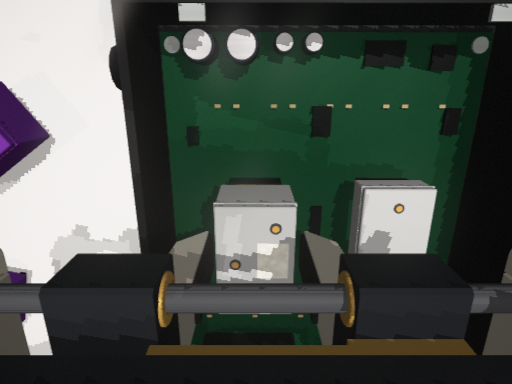

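When released, the module settled to 1.2° and the left plug slipped back in by about 1 mm. So I'll work the right plug free with the soft grip, then firm up without letting go and lift straight.

{"op": "jog_arm", "data": {
  "increments": [
    {"slide":[-6,0,0],"roll":0,"gripper":0.5},
    {"slide":[-9,0,0],"roll":0,"gripper":0.5},
    {"slide":[-9,0,0],"roll":0,"gripper":0.5},
    {"slide":[-9,0,0],"roll":0,"gripper":0.3},
    {"slide":[-9,0,0],"roll":0,"gripper":0.3},
    {"slide":[-9,0,0],"roll":0,"gripper":0.3},
    {"slide":[-9,0,0],"roll":0,"gripper":0.3},
    {"slide":[-8.6,0,-0.5],"roll":0,"gripper":0.3},
    {"slide":[-8.3,0,-1],"roll":0,"gripper":0.3},
    {"slide":[-8,0,-1.5],"roll":0,"gripper":0.3}
  ],
  "newtons": 9
}}

```text
clock: 16.83
position: [0.5554, -0.1354, 0.0394]
ee_rot: [-1.975, -2.442, 0.001]
force: [0.2, 0.9, -1.4]
width: 0.389
```

```bash
python3 - <<'E'
from h import *
st(); lean("w16")
E
```

```text
t 16.83 rec-frame x -0.8 y -16.8 z 39.4 F(rx,ry,z) [ 0.4  0.8 -1.4] M [-0.02 -0.13  0.03] w 35.8
wrist lean deg 1.36 z at -20,0,20: 0.0644 0.0649 0.0653 n 6390 yrange -0.021 0.027
```

{"op": "jog_arm", "data": {
  "increments": [
    {"slide":[0,0,0],"roll":0,"gripper":0.3},
    {"slide":[0,0,0],"roll":0,"gripper":0.3},
    {"slide":[0,0,0],"roll":0,"gripper":0.3},
    {"slide":[0,0,-0.4],"roll":0,"gripper":0.3},
    {"slide":[0,0,-0.8],"roll":0,"gripper":0.3},
    {"slide":[0,0,-1.2],"roll":0,"gripper":0.3},
    {"slide":[0,0,-1.6],"roll":0,"gripper":0.3},
    {"slide":[0,0,-2],"roll":0,"gripper":0.3},
    {"slide":[0,0,-2],"roll":0,"gripper":0.3},
    {"slide":[0,0,-2],"roll":0,"gripper":0.3}
  ],
  "newtons": 30
}}

```text
clock: 17.72
position: [0.5558, -0.1352, 0.0419]
ee_rot: [1.975, 2.443, -0.0]
force: [-1.3, 0.0, -1.7]
width: 0.393
```

```bash
python3 - <<'E'
from h import *
st(); lean("w17")
E
```

```text
t 17.72 rec-frame x -0.4 y -16.7 z 41.9 F(rx,ry,z) [-1.3  0.3 -1.7] M [-0.02 -0.16  0.  ] w 36.2
wrist lean deg 1.39 z at -20,0,20: 0.0668 0.0673 0.0678 n 6435 yrange -0.021 0.027
```

Free: only the module's weight (about 1.5 N) is left on the wrist. I'll raise it about 13 mm more.

{"op": "jog_arm", "data": {
  "increments": [
    {"slide":[0,0,-2],"roll":0,"gripper":0.3},
    {"slide":[0,0,-5],"roll":0,"gripper":0.3},
    {"slide":[0,0,-8],"roll":0,"gripper":0.3},
    {"slide":[0,0,-11],"roll":0,"gripper":0.3},
    {"slide":[0,0,-13],"roll":0,"gripper":0.3},
    {"slide":[0,0,-13],"roll":0,"gripper":0.3},
    {"slide":[0,0,-13],"roll":0,"gripper":0.3},
    {"slide":[0,0,-13],"roll":0,"gripper":0.3},
    {"slide":[0,0,-13],"roll":0,"gripper":0.3},
    {"slide":[0,0,-13],"roll":0,"gripper":0.3}
  ]
}}

```text
clock: 18.6
position: [0.5556, -0.1352, 0.0547]
ee_rot: [-1.975, -2.443, 0.0]
force: [-0.2, -0.4, -1.0]
width: 0.387
```

```bash
python3 - <<'E'
from h import *
st(); lean("w18"); print(arm.observe()["dq"].round(4))
im=arm.get_image("side"); cv2.imwrite("pics/s18.png",cv2.resize(im["frame"][150:270,190:340],None,fx=5,fy=5,interpolation=cv2.INTER_CUBIC))
E
```

```text
t 18.6 rec-frame x -0.5 y -16.6 z 54.7 F(rx,ry,z) [-0.3 -0.3 -1. ] M [-0.09 -0.11  0.  ] w 35.6
wrist lean deg 1.41 z at -20,0,20: 0.0796 0.0801 0.0806 n 6370 yrange -0.021 0.027
[-0.0003 -0.0005 -0.0008 -0.001   0.0007  0.0018  0.0008]
```

View pics/s18.png

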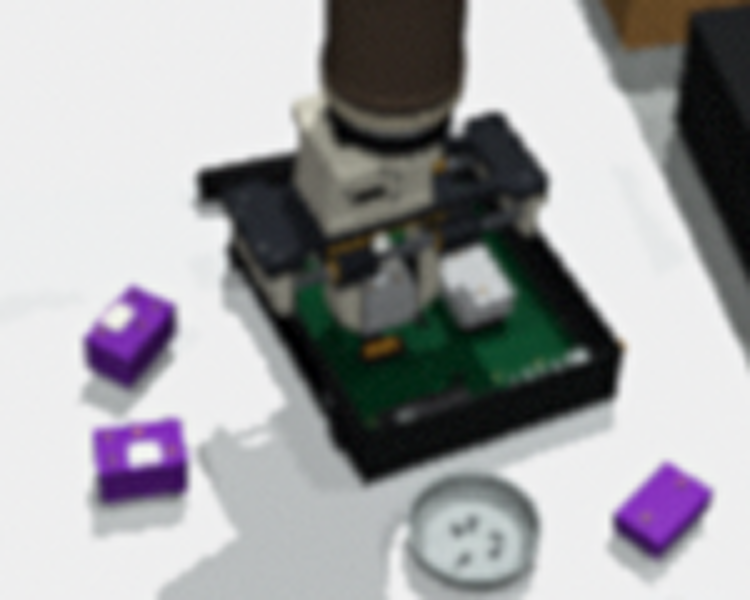

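View pics/w18.png

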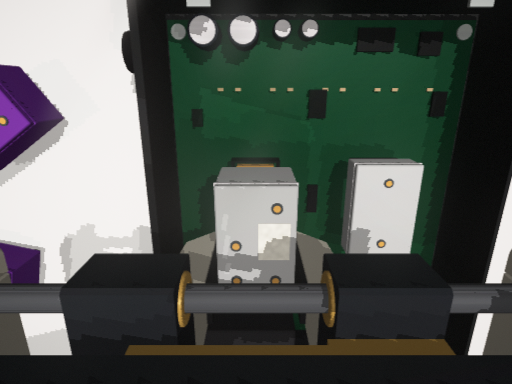

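The socket contacts are visible under the lifted module: side crop (380,347), wrist view (255,166). The plug tips are about 14–15 mm above the sockets, and the module is level to 1.4° and still. The receiver and lower module haven't moved, so I'm handing in.

```bash
python3 -c "
from h import *
st(); print(arm.sign_off())"
```

```text
t 18.7 rec-frame x -0.5 y -16.6 z 54.7 F(rx,ry,z) [ 0.2  0.4 -1. ] M [-0.01 -0.11  0.06] w 35.6
the job is handed in; nothing more can be done
None
```

The taller module, which was in the front bay, is out and held just above its sockets. I handed the job in at 18.7 s; no verdict was reported.

**Rocking:** I gripped the module over its 36 mm width, softly (9 N) and near one end at a time, so that it could pivot between the pads:
1. Leaned it 5.3° with the right plug home.
2. Brought it back through level with both plugs about 4–5 mm up.
3. Leaned it 4.4° the other way with the left plug still in its socket.
4. Rocked it back the first way to free the left plug, then eased the right plug out and lifted straight with a 30 N grip.

**Last checks:**
- **Module:** it leans 1.4°, with its plug tips about 14–15 mm above the sockets. About 1 N, its own weight, is left on the wrist, and the arm is still.
- **Receiver and lower module:** in the last pictures the receiver looks flat and in place, with the lower module still plugged in. I judged this by eye; the case rim was out of the wrist camera's measured range at the end. It last measured level (slope under 0.1°) just before the final pull.

**What went wrong on the way:**
- **First try:** at 20 N grip the module did not lean, and the receiver's front tipped about 0.5°. I set it down and regripped more softly.
- **Regrip before the final pull:** letting go dropped the left plug about 1 mm back into its socket. Both plugs then came out with very little force.

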